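# Prop the consolidation lever level, then add the weight

### The arm

A 7-joint arm with a two-finger parallel gripper is mounted at the origin on the work surface. World frame = base frame: x ahead of the robot, y to its left, z up, the work surface at z = 0. Lengths are in m, angles in rad, forces in N, time in s.
With the tool pointing down it reaches from about 0.425 to 0.95 m from the base axis. Payload 16.7 kg.
Tool frame: the origin (TCP) lies midway between the tips of the shut fingers; the grasp point (between the pads) lies 19 mm behind it; z points along the fingers, y is the line along which they close (so a half turn about z gives the same grasp; the last joint's range is limited). The gripper opens to 94 mm and grips with 3 to 60 N. Pads are 16 mm wide; open, the fingers measure 119 mm over their backs; the gripper's body (75 mm by 177 mm) begins 78 mm behind the grasp point.
Start: joints at [-1.488, 0.426, 0.074, 1.606, -0.034, 1.111, -0.067], TCP at [0.156, 0.657, 0.205] pointing down, gripper open.
Joint ranges: [-2.85, 2.85], [-0.5, 2.14], [-1.23, 1.37], [0.21, 2.46], [-1.02, 4.16], [0.16, 2.05], [-2.73, 2.73]. Speed limits (rad/s): [1.89, 1.89, 2.39, 2.39, 3.01, 3.01, 3.01].

### API

Orientations are given as a unit quaternion [w, x, y, z].
In Python, from plant import ctrl, claw, inverse_kinematics, monitor, viewer, workorder gives the robot as it stands. The module is installed in compiled form; this text tells all that it offers. Calls block until the motion is done:
- ctrl.move_ptp(position, orientation): joint-space move of the TCP to a pose.
- ctrl.move_straight(position, rotation=None, max_speed=0.15, contact_N=None): straight line of the TCP; rotation=None keeps the orientation; max_speed is the mean speed in m/s. With contact_N (N) it stops when the force on the tool has changed by that much, and returns True; else False.
- ctrl.movej(angles): joint-space move.
- claw.set_gripper(opening, squeeze=None): finger opening in m; squeeze is the grip in N (None keeps the last); returns when the fingers have stopped.
- ctrl.dwell(seconds).
- inverse_kinematics(position, orientation): joint angles nearest the present ones, or None.
- monitor.read_state(): the state.
- viewer.get_image(name): name is "scene" or "top" or "wrist"; returns the picture (480x640x3 uint8, blue, green, red); there is no depth.
- viewer.get_calibration(name): a dict with "fx", "fy", "cx", "cy" (pixels), "extrinsics" (4x4, takes a point from world to camera coordinates); the wrist camera has in their place "T_tool_cam" (4x4, takes a point from camera to tool coordinates, whose origin is the TCP and whose axes are the flange's). Camera axes: x right, y down, z forward; pixel columns grow to the right and rows downward; lengths in m; the calibration is good to about 2 mm. A picture is of the moment at which its call begins: read the wrist's pose just before it. get_calibration takes no time and is no camera call.
A pose or a line that the arm cannot do raises ctrl.PlanningError and nothing moves.
- workorder.job_done(): hands the job in; it is judged then, once.
Trained networks look in the newest picture that a camera, given by its name, has taken for a name from the list of things; names that differ only in an ending like _2 or _b are one class to them, and where a whole thing is asked for, a point or a joint stands for the part that bears it (a point fixed in the world has none). Each returns a list of dicts, best first, with "confidence" (0 to 1); they miss things now and then, are a little off and sometimes report something else, mostly with a low value. They report only what shows in the picture. A call takes as long as a camera call. They do not tell look-alikes from the thing itself.
- viewer.spot_in(query, camera): "point" ([row, column] in pixels, amid what is visible of it).
- viewer.masks_of(query, camera): "region" (480x640 bool, what is visible of it) and "point" ([row, column] in pixels, amid what is visible of it).
The state is a dict: "time_s": time; "q": joint angles; "joint_velocities": joint speeds; "joint_torque": joint torques, N m; "tcp_pos": TCP position; "tool_rot": TCP orientation; "ft_force": force on the tool from outside, world axes, zero at the start; "torque": the same for the moment, N m; "opening": finger opening in m; "grasp_force": force on a finger pad.
Only numpy, scipy, OpenCV 4.12 (cv2) and the standard library are available. Lean on these libraries where they do the work, as an engineer would, in place of code of your own. Each camera call takes 0.05 s, during which the arm holds its last target. There are 200 camera calls.

### The job

The lever beam of the consolidation frame has sunk onto its stop. Slide the wooden wedge, thin end first, under the rounded shoe beneath the beam until the pointer at the beam's tip is level with the line on its post, and leave the wedge there holding the beam up. Then set the larger weight gently on the beam's pan, standing upright, with the beam still level; leave the jar, the spatula and the small weight alone.

Things in the scene. Friction and masses are not known exactly. Their poses are not given: they have to be found in the camera images.
- wedge: Hardwood wedge, 190 mm long along its own x, 44 mm wide along y, 0.24 kg, lying on its flat underside. Origin: centre of the underside. Thick end at x = -95 mm, 58 mm high; thin, blunt end at x = +95 mm, 16 mm high; its plane top slopes evenly between them (1 mm of height in 4.5 mm). Can be gripped across its width. Friction holds it in place once it carries the beam.
- frame: Blue cast frame bolted to the bench. Origin: on the bench straight below the shoe. The beam (26 wide, 34 high) runs along the frame's y, axis 68 mm up when level; the wedge goes in across it, along x, from either open side. Tower, cell, yoke, dial and counterbalance fill y = -360 to -95 mm, x = +-73 mm, 350 mm high. The mark post (32 mm wide in x, 100 high, foot 56 x 46) is at y = 201 to 247 mm.
- beam (a joint): Angle of the lever beam about its fulcrum, 200 mm from the shoe: 0 = level, pointer on the line; negative = tip low (-0.065 rad, resting on its stop, at the start); positive = tip above the line. It turns freely; the beam's own weight bears on the shoe with about 7 N (about 20 N once the larger weight is on the pan).
- shoe: Steel lifting shoe under the beam, turning with it: a half-round bar of 8 mm radius and 64 mm long, lying along the beam (frame y). Origin: midpoint of its lowest line, 44 mm above the bench when the beam is level, 31 mm at the start.
- pan: Shallow round steel weight pan on top of the beam, turning with it, 140 mm from the shoe towards the pointer. Origin: centre of its inner floor, 101 mm above the bench when level. Inner floor 66 mm across, rim 7 mm above the floor and 82 mm across outside.
- pointer (a point): Tip of the pointer at the free end of the beam, on the beam's axis, 410 mm from the fulcrum. 68 mm above the bench when level.
- mark (a point): The dark line round the upright bar of the post, 68 mm above the bench, 4 mm beyond the pointer's tip.
- weight: The larger of two plain steel knob weights: cylinder 48 mm across and 56 mm high with a neck and a knob 35 mm across on top, 82 mm high in all, 0.65 to 0.9 kg, standing on the bench. Origin: centre of the underside, z along its axis. Can be gripped round the cylinder.
- small_weight: Bystander: the smaller knob weight, 32 mm across, 54 mm high. Origin: centre of the underside.
- jar: Bystander: glass jar with a steel cap, 72 mm across, 100 mm high. Origin: centre of the underside.
- spatula: Bystander: spatula lying on the bench, 250 mm long along its x. Origin: centre of its underside.
Not all that is in view belongs to the job. Of the things shaped like the wedge, the wooden one is meant.

How it is judged:
By the outcome, as a careful person would: the job done as asked, in the order asked, and still so for the second after the job is handed in, with the robot touching nothing.
It also fails if it takes over 72 s, if anything falls off the work surface, if the arm or the gripper's body presses on something with over 40 N, if the wrist force passes 120 N, or if a joint passes its speed limit or range.

## Working session

There is one attempt and no reset: what is moved stays moved. The work goes in short steps, each a Python script; the robot and the scene stay as the last script left them, time stands still between calls to the robot, and variables do not carry over. Pictures are saved under pics/ and viewed, at most 10 in all, crops included, and the job is handed in when it is done.

```bash
mkdir -p pics; cat > h.py <<'E'
import numpy as np, cv2
from plant import ctrl, claw, inverse_kinematics, monitor, viewer, workorder
def pix2world(cam,rc,z):
    c=viewer.get_calibration(cam); E=np.array(c["extrinsics"])
    d=np.array([(rc[1]-c["cx"])/c["fx"],(rc[0]-c["cy"])/c["fy"],1.])
    R=E[:3,:3];o=-R.T@E[:3,3];d=R.T@d
    return o+d*(z-o[2])/d[2]
def proj(cam,p):
    c=viewer.get_calibration(cam); E=np.array(c["extrinsics"])
    q=E[:3,:3]@np.array(p)+E[:3,3]
    return np.array([c["cy"]+c["fy"]*q[1]/q[2],c["cx"]+c["fx"]*q[0]/q[2]])
E
python3 - <<'E'
from h import *
for n in("scene","top"):
    im=viewer.get_image(n); cv2.imwrite(f"pics/{n}0.png",im)
    c=viewer.get_calibration(n); E=np.array(c["extrinsics"]); print(n,c["fx"],"cam at",-E[:3,:3].T@E[:3,3])
    for q,z in(("wedge",.02),("frame",.1),("shoe",.03),("pan",.09),("pointer",.05),("weight",.04),("small_weight",.03),("jar",.05),("spatula",.0)):
        for d in viewer.spot_in(q,n): print(q,round(d["confidence"],2),np.round(d["point"]),pix2world(n,d["point"],z).round(3))
s=monitor.read_state(); print(s["time_s"],s["tcp_pos"],s["tool_rot"],s["opening"])
E
```

```text
scene 621.1627436593153 cam at [ 1.17568386 -0.3466873   1.17892098]
wedge 0.7 [191. 386.] [0.48  0.299 0.02 ]
wedge 0.67 [127. 335.] [0.238 0.312 0.02 ]
wedge 0.58 [146. 430.] [0.424 0.478 0.02 ]
frame 0.61 [346. 244.] [ 0.686 -0.193  0.1  ]
pan 0.75 [256. 364.] [0.637 0.119 0.09 ]
pointer 0.82 [303. 317.] [ 0.659 -0.013  0.05 ]
weight 0.71 [278. 172.] [ 0.437 -0.238  0.04 ]
small_weight 0.83 [320. 114.] [ 0.459 -0.379  0.03 ]
jar 0.68 [196. 485.] [0.634 0.464 0.05 ]
spatula 0.9 [276. 440.] [0.727 0.266 0.   ]
spatula 0.21 [305. 320.] [0.646 0.005 0.   ]
top 526.9755582023752 cam at [0.4156044  0.03605619 1.46035951]
wedge 0.91 [276. 152.] [0.422 0.482 0.02 ]
wedge 0.59 [344. 220.] [0.238 0.297 0.02 ]
shoe 0.7 [188. 284.] [0.66  0.122 0.03 ]
pan 0.95 [191. 283.] [0.643 0.121 0.09 ]
pointer 0.75 [184. 330.] [ 0.669 -0.002  0.05 ]
weight 0.6 [274. 416.] [ 0.426 -0.233  0.04 ]
jar 0.92 [196. 158.] [0.638 0.462 0.05 ]
spatula 0.79 [172. 239.] [0.713 0.251 0.   ]
1.0 [0.15574477 0.65673942 0.20548041] [-9.22107850e-06  1.16169300e-01  9.93229426e-01 -2.87091317e-05] 0.09404081388468521
```

View pics/scene0.png

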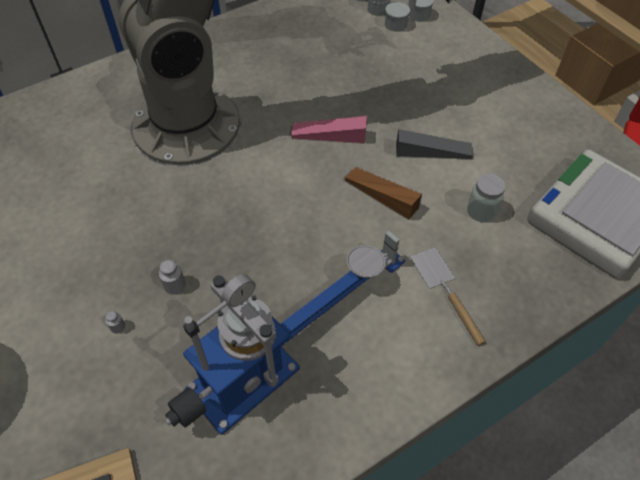

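View pics/top0.png

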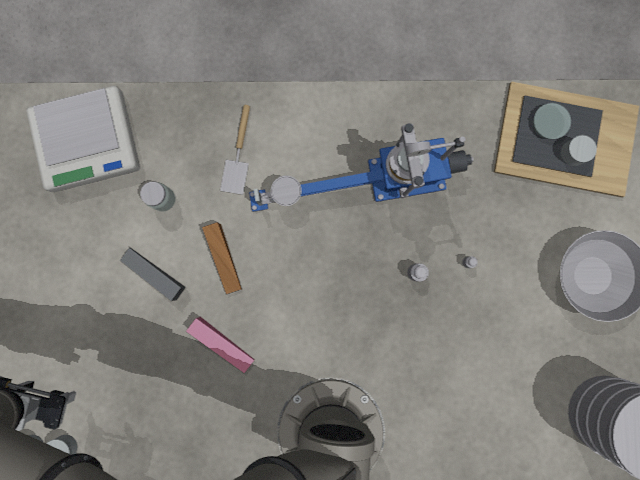

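The wooden wedge is at scene (191,386) / top (258,220). Its thick end is at top (223,208), away from the robot. The pink and dark wedges are look-alikes. The beam runs left in the top view from the tower (165,410) to the post (198,262), and the weight is at (272,419). Next I'll fit model outlines to the masks.

```bash
cat >> h.py <<'E'
from scipy.optimize import minimize
def hullmask(cam,P):
    pts=np.array([proj(cam,p)[::-1] for p in P])*16
    m=np.zeros((480,640),np.uint8); cv2.fillConvexPoly(m,cv2.convexHull(pts.round().astype(np.int32)),1,shift=4); return m>0
def wedgeP(x,y,a):
    c,s=np.cos(a),np.sin(a)
    return [(x+c*u-s*v,y+s*u+c*v,z) for u,h in((-.095,.058),(.095,.016)) for v in(-.022,.022) for z in(0,h)]
def circ(x,y,z,r): return [(x+r*np.cos(t),y+r*np.sin(t),z) for t in np.linspace(0,6.28,40)]
def fit(f,x0,masks,step):
    def cost(p): return sum(1-(lambda a:(a&m).sum()/max(1,(a|m).sum()))(hullmask(c,f(*p))) for c,m in masks.items())
    x0=np.array(x0,float); S=np.vstack([x0]+[x0+np.eye(len(x0))[i]*step[i] for i in range(len(x0))])
    r=minimize(cost,x0,method="Nelder-Mead",options=dict(initial_simplex=S,xatol=1e-4,fatol=1e-4)); return r.x,r.fun
E
python3 - <<'E'
from h import *
ims={n:cv2.imread(f"pics/{n}0.png") for n in("scene","top")}
def big(m,near):
    n,l,st,c=cv2.connectedComponentsWithStats(m.astype(np.uint8)); k=[i for i in range(1,n) if st[i,4]>30]
    return l==min(k,key=lambda i:np.hypot(*(c[i][::-1]-near)))
W={}
for n,near in(("scene",(191,386)),("top",(258,220))):
    h=cv2.cvtColor(ims[n],cv2.COLOR_BGR2HSV); m=(h[...,0]<18)&(h[...,1]>110); W[n]=big(m,near); print(n,W[n].sum())
for a in(-2.9,):
    print("wedge",fit(wedgeP,(.48,.30,a),W,(.02,.02,.2)), fit(wedgeP,(.48,.30,a),{"top":W["top"]},(.02,.02,.2)))
# beam line in top view
h=cv2.cvtColor(ims["top"],cv2.COLOR_BGR2HSV); m=(h[...,0]>100)&(h[...,0]<125)&(h[...,1]>130)
P=[]
for c in range(308,362,3):
    r=np.where(m[150:215,c])[0]+150; P.append((pix2world("top",(r.mean(),c),.068)[:2])); 
P=np.array(P); k=np.polyfit(P[:,1],P[:,0],1); print("beam x=",k, "resid",np.std(P[:,0]-np.polyval(k,P[:,1])),"rows",len(r))
viewer.get_image("top")
pm=viewer.masks_of("pan","top")[0]; print("pan",pm["confidence"],fit(lambda x,y:circ(x,y,.086,.041),(.64,.12),{"top":pm["region"]},(.01,.01)))
wm=viewer.masks_of("weight","top")
wt={"top":wm[0]["region"]}; print([ (d["confidence"],d["point"]) for d in wm])
viewer.get_image("scene"); ws=[d for d in viewer.masks_of("weight","scene")]; print([ (d["confidence"],d["point"]) for d in ws]); wt["scene"]=ws[0]["region"]
f=lambda x,y:circ(x,y,0,.024)+circ(x,y,.056,.024)+circ(x,y,.082,.0175)
print("weight",fit(f,(.43,-.235),wt,(.01,.01)))
pm=viewer.masks_of("pan","scene")[0]; print("pan",fit(lambda x,y:circ(x,y,.086,.041),(.64,.12),{"scene":pm["region"]},(.01,.01)))
E
```

```text
scene 1623
top 1204
wedge (array([ 0.47076759,  0.29335427, -2.82018791]), np.float64(0.2875102665361551)) (array([ 0.46960479,  0.29133717, -2.83662947]), np.float64(0.12308812818645298))
beam x= [-0.18497496  0.66278432] resid 0.0006395622910070406 rows 11
pan 0.74 (array([0.64397193, 0.11634359]), np.float64(0.08629441624365486))
[(0.52, [272.5, 415.8])]
[(0.62, [277.0, 171.4])]Traceback (most recent call last):
  File "<stdin>", line 23, in <module>
  File "h.py", line 23, in fit
    r=minimize(cost,x0,method="Nelder-Mead",options=dict(initial_simplex=S,xatol=1e-4,fatol=1e-4)); return r.x,r.fun
    res = _minimize_neldermead(fun, x0, args, callback, bounds=bounds,
                               **options)
    fxr = func(xr)
    fx = function(np.copy(x), *(wrapper_args + args))
  File "h.py", line 21, in cost
    def cost(p): return sum(1-(lambda a:(a&m).sum()/max(1,(a|m).sum()))(hullmask(c,f(*p))) for c,m in masks.items())
                        ~~~^^^^^^^^^^^^^^^^^^^^^^^^^^^^^^^^^^^^^^^^^^^^^^^^^^^^^^^^^^^^^^^^^^^^^^^^^^^^^^^^^^^^^^^^^
  File "h.py", line 21, in <genexpr>
    def cost(p): return sum(1-(lambda a:(a&m).sum()/max(1,(a|m).sum()))(hullmask(c,f(*p))) for c,m in masks.items())
                                                                        ~~~~~~~~^^^^^^^^^
  File "h.py", line 14, in hullmask
    pts=np.array([proj(cam,p)[::-1] for p in P])*16
                  ~~~~^^^^^^^
  File "h.py", line 9, in proj
    c=viewer.get_calibration(cam); E=np.array(c["extrinsics"])
ValueError: time passes only in moves, steps and waits
```

```bash
sed -i 's/c=viewer.get_calibration(cam)/c=cal(cam)/' h.py; cat >> h.py <<'E'
from functools import lru_cache
cal=lru_cache(None)(lambda n: viewer.get_calibration(n))
from scipy.spatial.transform import Rotation as Ro
def down(a):
    q=(Ro.from_euler("z",a)*Ro.from_euler("x",np.pi)).as_quat(); return [q[3],q[0],q[1],q[2]]
PHI=0.183; XF=np.array([np.cos(PHI),np.sin(PHI),0]); YF=np.array([-np.sin(PHI),np.cos(PHI),0])
PAN=np.array([.6425,.1163,0]); SHOE=PAN-.14*YF
E
python3 - <<'E'
from h import *
f=lambda x,y:circ(x,y,0,.024)+circ(x,y,.056,.024)+circ(x,y,.082,.0175)
wt={}
for n in("top","scene"):
    viewer.get_image(n); wt[n]=viewer.masks_of("weight",n)[0]["region"]
    print("weight",n,fit(f,(.43,-.235),{n:wt[n]},(.01,.01)))
print("both",fit(f,(.43,-.235),wt,(.01,.01)))
W=np.array([.470,.2925,0]); ya=-2.828; d=np.array([np.cos(ya),np.sin(ya),0]); g=W-.065*d
st=SHOE+.005*YF-(.125+.065)*XF; en=SHOE+.005*YF+(.031-.065)*XF
for nm,p,a0 in(("grasp",g,ya),("start",st,PHI),("end",en,PHI),("weight",np.array([.428,-.236,0]),0),("pan",PAN+[0,0,.1],0)):
    for k in(0,np.pi):
        for z in (.02,.2):
            q=inverse_kinematics((p+[0,0,z]).tolist(),down(a0+k)); print(nm,p.round(3),k>0,z,None if q is None else np.round(q,2))
print(monitor.read_state()["time_s"])
E
```

```text
weight top (array([ 0.42867188, -0.23847656]), np.float64(0.1407624633431085))
weight scene (array([ 0.43245213, -0.23796386]), np.float64(0.07407407407407407))
both (array([ 0.43059884, -0.23778708]), np.float64(0.24410864283613154))
grasp [0.532 0.313 0.   ] False 0.02 [-0.73  0.55  0.13  1.88 -0.1   0.71  1.34]
grasp [0.532 0.313 0.   ] False 0.2 [-0.8   0.34  0.21  1.76 -0.08  1.05  1.32]
grasp [0.532 0.313 0.   ] True 0.02 [-1.07  0.63  0.58  1.9  -0.49  0.76 -1.46]
grasp [0.532 0.313 0.   ] True 0.2 [-1.18  0.41  0.71  1.78 -0.3   1.07 -1.62]
start [ 0.48  -0.051  0.   ] False 0.02 [-0.75  0.58  0.93  2.21 -0.75  0.7  -0.68]
start [ 0.48  -0.051  0.   ] False 0.2 [-1.1   0.25  1.26  2.07 -0.29  1.01 -1.08]
start [ 0.48  -0.051  0.   ] True 0.02 [-0.44  0.43  0.5   2.2  -0.37  0.59  2.08]
start [ 0.48  -0.051  0.   ] True 0.2 [-0.84  0.14  0.91  2.07 -0.14  0.99  1.89]
end [ 0.634 -0.023  0.   ] False 0.02 [-0.56  0.69  0.69  1.87 -0.6   0.81 -0.94]
end [ 0.634 -0.023  0.   ] False 0.2 [-0.82  0.6   1.12  1.75 -0.59  1.17 -0.92]
end [ 0.634 -0.023  0.   ] True 0.02 [-0.4   0.62  0.46  1.86 -0.38  0.75  2.02]
end [ 0.634 -0.023  0.   ] True 0.2 [-0.64  0.46  0.78  1.74 -0.36  1.09  2.01]
weight [ 0.428 -0.236  0.   ] False 0.02 [-0.4   0.65  1.02  2.2  -0.84  0.75 -0.38]
weight [ 0.428 -0.236  0.   ] False 0.2 [-0.53  0.19  1.03  2.06 -0.19  0.99 -0.97]
weight [ 0.428 -0.236  0.   ] True 0.02 [-0.27  0.53  0.8   2.2  -0.64  0.66  2.56]
weight [ 0.428 -0.236  0.   ] True 0.2 [ 0.47  0.13 -0.11  2.01  0.02  1.    1.93]
pan [0.642 0.116 0.1  ] False 0.02 [-0.84  0.6   0.79  1.77 -0.5   0.99 -1.41]
pan [0.642 0.116 0.1  ] False 0.2 [-0.96  0.47  0.99  1.58 -0.4   1.31 -1.49]
pan [0.642 0.116 0.1  ] True 0.02 [-0.59  0.5   0.43  1.75 -0.25  0.94  1.51]
pan [0.642 0.116 0.1  ] True 0.2 [-0.7   0.36  0.57  1.57 -0.2   1.27  1.47]
1.45
```

```bash
python3 - <<'E'
from h import *
W=np.array([.470,.2925,0]); ya=-2.828; d=np.array([np.cos(ya),np.sin(ya),0]); g=W-.065*d
ctrl.move_ptp((g+[0,0,.14]).tolist(),down(ya))
cv2.imwrite("pics/wr1.png",viewer.get_image("wrist"))
print("down",ctrl.move_straight((g+[0,0,.019]).tolist(),max_speed=.15,contact_N=8))
claw.set_gripper(.03,squeeze=50)
s=monitor.read_state(); print(s["time_s"],s["opening"],s["grasp_force"],s["tcp_pos"],s["ft_force"])
ctrl.move_straight((g+[0,0,.16]).tolist(),max_speed=.2)
cv2.imwrite("pics/sc1.png",viewer.get_image("scene")[90:330,240:520])
s=monitor.read_state(); print(s["time_s"],s["opening"],s["grasp_force"],s["tcp_pos"],s["ft_force"])
a,b=cv2.imread("pics/wr1.png"),cv2.imread("pics/sc1.png"); 
o=np.zeros((300,800,3),np.uint8); a=cv2.resize(a,(400,300)); b=cv2.resize(b,(350,300)); o[:,:400]=a;o[:,400:750]=b; cv2.imwrite("pics/m1.png",o)
E
```

```text
down False
5.15 0.04351632504888626 49.97725009918213 [0.53186224 0.31268834 0.0190425 ] [ 0.37710048 -0.25694071  0.65586021]
6.0583 0.043592980824038494 49.978213012218475 [0.53107812 0.312124   0.15851961] [-0.57249871  0.42436805 -1.56402567]
```

View pics/m1.png

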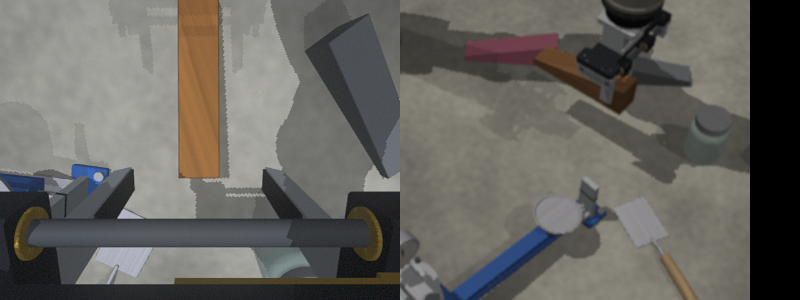

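The wedge is gripped at 43.5 mm and hangs level, thin end pointing ahead in the tool frame.

```bash
python3 - <<'E'
from h import *
st=SHOE+.005*YF-(.128+.065)*XF
ctrl.move_ptp([.48,.17,.18],down(PHI))
ctrl.move_straight((st+[0,0,.10]).tolist(),max_speed=.25)
print("touch",ctrl.move_straight((st+[0,0,.0185]).tolist(),max_speed=.08,contact_N=6))
s=monitor.read_state(); z=s["tcp_pos"][2]; print(s["time_s"],s["tcp_pos"],s["ft_force"])
p=st+.08*XF; p[2]=z+.0003
print(ctrl.move_straight(p.tolist(),max_speed=.1,contact_N=8))
s=monitor.read_state(); print(s["time_s"],(np.array(s["tcp_pos"])-SHOE)@XF,s["ft_force"],s["opening"])
p=SHOE+.005*YF-.065*XF; p[2]=z+.0003
print(ctrl.move_straight(p.tolist(),max_speed=.03,contact_N=4))
s=monitor.read_state(); print(s["time_s"],(np.array(s["tcp_pos"])-SHOE)@XF,s["ft_force"],s["opening"],s["tcp_pos"])
cv2.imwrite("pics/sc2.png",cv2.resize(viewer.get_image("scene")[210:360,220:420],None,fx=4,fy=4,interpolation=cv2.INTER_CUBIC))
E
```

```text
touch True
10.5167 [ 0.47671592 -0.05164952  0.01887095] [-0.81547087  0.49487273  7.7743807 ]
True
10.725 -0.1935975494770395 [-3.69969146  0.78035415 13.53995107] 0.043606785003906884
True
11.1333 -0.19362161583022128 [-1.38315393  0.16721319  8.08878563] 0.04360643813888795 [ 0.47667502 -0.05166076  0.0189048 ]
```

View pics/sc2.png

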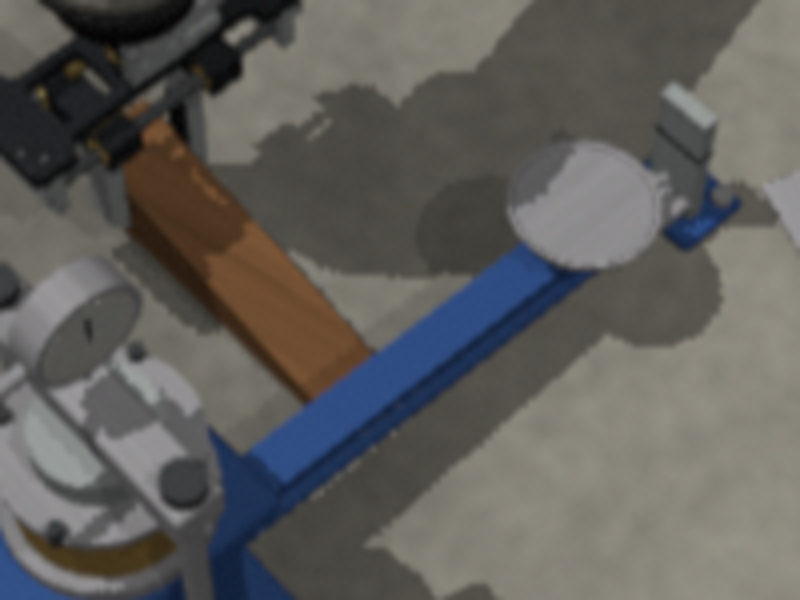

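The wedge rests on the bench with its thin end just short of the beam and squared to it. It was pressing about 8 N on the bench and stuck there, so I'll ease the tool up a little and push.

```bash
python3 - <<'E'
from h import *
print("shoe proj in crop",[(proj("scene",SHOE+[0,0,z])[::-1]-[220,210])*4 for z in(.072,.03)])
c=np.array(monitor.read_state()["tcp_pos"])
ctrl.move_straight((c+[0,0,.0007]).tolist(),max_speed=.02)
s=monitor.read_state(); z=s["tcp_pos"][2]; print(s["time_s"],s["tcp_pos"],s["ft_force"])
f=lambda u:(lambda p:[p[0],p[1],z])(SHOE+.005*YF+u*XF)
print(ctrl.move_straight(f(-.11),max_speed=.06,contact_N=15))
prev=None
for u in np.arange(-.108,-.066,.002):
    ctrl.move_straight(f(u),max_speed=.03)
    s=monitor.read_state(); print(round(u,3),round((np.array(s["tcp_pos"])-SHOE)@XF,4),np.round(s["ft_force"],1),round(s["time_s"],2))
    fx=np.array(s["ft_force"])@XF
    if prev is None: prev=fx
    if fx<prev-3: break
cv2.imwrite("pics/sc3.png",cv2.resize(viewer.get_image("scene")[210:360,220:420],None,fx=4,fy=4,interpolation=cv2.INTER_CUBIC))
E
```

```text
shoe proj in crop [array([382.99831193, 370.84358245]), array([382.99540936, 409.88488848])]
11.4333 [ 0.47686761 -0.05167308  0.01962386] [-0.04787456  0.1241899  -1.47725   ]
False
-0.108 -0.1079 [-0.1  0.6 -1.7] 13.22
-0.106 -0.1057 [ 0.4  0.1 -0.4] 13.47
-0.104 -0.1037 [ 1.  -0.1 -1.9] 13.72
-0.102 -0.1018 [ 1.6  0.7 -0.6] 13.97
-0.1 -0.1001 [-1.4 -0.6 -0.8] 14.22
-0.098 -0.099 [-6.4 -0.3  1.8] 14.47
```

```bash
python3 - <<'E'
from h import *
z=.0192
f=lambda u:(lambda p:[p[0],p[1],z])(SHOE+.005*YF+u*XF)
for u in(-.07,-.046):
    print(ctrl.move_straight(f(u),max_speed=.04,contact_N=40))
    s=monitor.read_state(); print(round(u,3),round((np.array(s["tcp_pos"])-SHOE)@XF,4),np.round(s["ft_force"],1),s["tcp_pos"][2],s["opening"],round(s["time_s"],2))
im=viewer.get_image("scene")
w=viewer.get_image("wrist")
a=cv2.resize(im[230:290,340:420],(400,300),interpolation=cv2.INTER_CUBIC)
cv2.imwrite("pics/m4.png",np.hstack([a,cv2.resize(w,(400,300))]))
E
```

```text
False
-0.07 -0.0738 [-22.9  -4.8  17.2] 0.01885133452493729 0.043663285893259296 15.38
False
-0.046 -0.0492 [-19.8  -4.2  14.1] 0.01885560794533497 0.043690322721063796 16.12
```

View pics/m4.png

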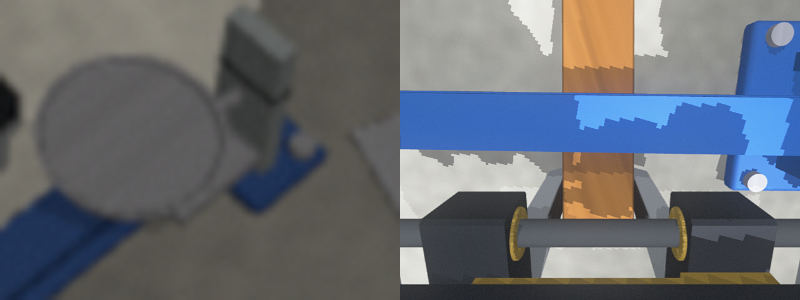

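The pointer is a little below the line, at left panel (230,100) against the line at (265,85). In the wrist view the wedge runs squarely under the beam. I'll push to the predicted level position, unload the arm, release, and look at the pointer from close by.

```bash
python3 - <<'E'
from h import *
z=.0192
f=lambda u,zz=z:(lambda p:[p[0],p[1],zz])(SHOE+.005*YF+u*XF)
U=lambda:(np.array(monitor.read_state()["tcp_pos"])-SHOE)@XF
print(ctrl.move_straight(f(-.0398),max_speed=.03,contact_N=40)); print(U())
ctrl.move_straight(f(U()+.0005),max_speed=.02)
s=monitor.read_state(); print(U(),np.round(s["ft_force"],1),s["time_s"])
claw.set_gripper(.08); s=monitor.read_state(); print(U(),np.round(s["ft_force"],1),s["time_s"])
T=np.array(viewer.get_calibration("wrist")["T_tool_cam"]); print(T.round(3)); print({k:v for k,v in viewer.get_calibration("wrist").items() if k!="T_tool_cam"})
tgt=SHOE+.211*YF+[0,0,.068]
for e in(25,35,45):
  for psi in(-30,0,30):
   for dist in(.2,.28):
    e_,ps=np.radians(e),np.radians(psi)
    b=-XF*np.cos(ps)-YF*np.sin(ps)   # camera sits on robot side
    pos=tgt+dist*(b*np.cos(e_)+np.array([0,0,np.sin(e_)]))
    fz=(tgt-pos)/dist; fx=np.cross(fz,[0,0,1]); fx/=np.linalg.norm(fx); fy=np.cross(fz,fx)
    C=np.eye(4); C[:3,:3]=np.c_[fx,fy,fz]; C[:3,3]=pos
    M=C@np.linalg.inv(T); q=Ro.from_matrix(M[:3,:3]).as_quat()
    k=inverse_kinematics(M[:3,3].tolist(),[q[3],q[0],q[1],q[2]])
    print(e,psi,dist,M[:3,3].round(3),M[:3,2].round(2),None if k is None else np.round(k,2))
E
```

```text
False
-0.04247912811272317
-0.04287678100955909 [-4.4 -3.9 -1.2] 16.8417
-0.041970061023348756 [-0.6  0.1  0.3] 17.575
[[-0.001 -0.973 -0.229  0.065]
 [ 1.    -0.001 -0.001  0.001]
 [ 0.001 -0.229  0.973 -0.178]
 [ 0.     0.     0.     1.   ]]
{'fx': 412.8292153734061, 'fy': 412.8292153734061, 'cx': 316.8281492700116, 'cy': 236.50819934927682}
25 -30 0.2 [0.611 0.193 0.053] [ 0.92 -0.33 -0.2 ] [-1.56  1.14  0.62  2.31  1.73  0.82  1.29]
25 -30 0.28 [0.542 0.218 0.086] [ 0.92 -0.33 -0.2 ] [-2.02  1.44  1.01  2.39  1.47  0.28  1.36]
25 0 0.2 [0.61  0.183 0.053] [ 0.96  0.18 -0.2 ] None
25 0 0.28 [0.538 0.17  0.086] [ 0.96  0.18 -0.2 ] None
25 30 0.2 [0.614 0.173 0.053] [ 0.75  0.64 -0.2 ] [-0.59  1.19  0.62  2.45  3.6   1.97  1.23]
25 30 0.28 [0.559 0.126 0.086] [ 0.75  0.64 -0.2 ] None
35 -30 0.2 [0.609 0.194 0.056] [ 0.88 -0.31 -0.37] [-1.19  0.8   0.26  2.32  1.79  1.    1.57]
35 -30 0.28 [0.547 0.216 0.102] [ 0.88 -0.31 -0.37] [-1.91  1.09  0.99  2.41  1.61  0.35  1.48]
35 0 0.2 [0.607 0.183 0.056] [ 0.91  0.17 -0.37] None
35 0 0.28 [0.543 0.171 0.102] [ 0.91  0.17 -0.37] None
35 30 0.2 [0.612 0.172 0.056] [ 0.71  0.6  -0.37] [ 0.89  1.11 -1.04  2.4   3.45  0.66  2.5 ]
35 30 0.28 [0.562 0.129 0.102] [ 0.71  0.6  -0.37] None
45 -30 0.2 [0.607 0.195 0.06 ] [ 0.8  -0.28 -0.53] [-1.42  0.76  0.62  2.33  1.79  0.58  1.63]
45 -30 0.28 [0.554 0.214 0.117] [ 0.8  -0.28 -0.53] [-1.83  0.82  1.02  2.39  1.5   0.32  1.84]
45 0 0.2 [0.606 0.182 0.06 ] [ 0.84  0.15 -0.53] None
45 0 0.28 [0.55  0.172 0.117] [ 0.84  0.15 -0.53] None
45 30 0.2 [0.611 0.171 0.06 ] [ 0.65  0.55 -0.53] [ 0.8   0.88 -1.04  2.38  3.25  0.51  2.43]
45 30 0.28 [0.568 0.134 0.117] [ 0.65  0.55 -0.53] None
```

```bash
cat >> h.py <<'E'
T_TC=np.array([[-.001,-.973,-.229,.065],[1,-.001,-.001,.001],[.001,-.229,.973,-.178],[0,0,0,1.]])
def campose(tgt,e,az,dist,roll=0):
    e,a=np.radians(e),np.radians(az); b=np.array([np.cos(a)*np.cos(e),np.sin(a)*np.cos(e),np.sin(e)])
    fz=-b; fx=np.cross(fz,[0,0,1]); fx/=np.linalg.norm(fx); fy=np.cross(fz,fx)
    C=np.eye(4); C[:3,:3]=np.c_[fx,fy,fz]@Ro.from_euler("z",roll,degrees=True).as_matrix(); C[:3,3]=tgt+dist*b
    M=C@np.linalg.inv(T_TC); q=Ro.from_matrix(M[:3,:3]).as_quat(); return M,[q[3],q[0],q[1],q[2]]
def wproj(p,s):
    c=cal("wrist"); q=s["tool_rot"]; M=np.eye(4); M[:3,:3]=Ro.from_quat([q[1],q[2],q[3],q[0]]).as_matrix(); M[:3,3]=s["tcp_pos"]
    x=np.linalg.inv(M@np.array(c["T_tool_cam"]))@np.append(p,1); return np.array([c["cy"]+c["fy"]*x[1]/x[2],c["cx"]+c["fx"]*x[0]/x[2]])
E
python3 - <<'E'
from h import *
s=monitor.read_state(); p=np.array(s["tcp_pos"]); 
ctrl.move_straight((p-.015*XF).tolist(),max_speed=.08)
ctrl.move_straight((p-.015*XF+[0,0,.2]).tolist(),max_speed=.25)
q0=np.array(monitor.read_state()["q"]); print(monitor.read_state()["time_s"],q0.round(2))
tgt=SHOE+.211*YF+[0,0,.068]; R=[]
for e in(40,50,58):
  for az in range(0,360,20):
    if abs((az-100.5+180)%360-180)<50: continue
    for roll in(0,90,180,270):
      M,q=campose(tgt,e,az,.30,roll); k=inverse_kinematics(M[:3,3].tolist(),q)
      if k is not None and M[2,3]>.11: R.append((np.abs(np.array(k)-q0).max(),e,az,roll,M[:3,3].round(2),M[:3,2].round(2)))
for e in(40,50,58):
  for r in sorted([r for r in R if r[1]==e],key=lambda r:r[0])[:5]: print(*r)
E
```

```text
18.8583 [-0.82  0.5   1.06  1.78 -0.47  1.16 -1.  ]
0.7143043130374896 40 320 90 [0.68 0.11 0.14] [-0.42  0.65 -0.63]
0.752109161896338 40 300 90 [0.65 0.1  0.14] [-0.17  0.76 -0.63]
0.8056834669308222 40 340 180 [0.7  0.16 0.16] [-0.56  0.2  -0.8 ]
0.8058480966730734 40 340 90 [0.7  0.14 0.14] [-0.62  0.47 -0.63]
0.8311291683437857 40 40 180 [0.68 0.23 0.16] [-0.46 -0.39 -0.8 ]
0.5643423915126355 50 300 90 [0.65 0.11 0.15] [-0.11  0.66 -0.75]
0.606242249861308 50 40 180 [0.67 0.22 0.17] [-0.34 -0.29 -0.89]
0.6300445261600138 50 0 180 [0.68 0.19 0.17] [-0.45 -0.   -0.89]
0.6521919346571243 50 320 90 [0.67 0.12 0.15] [-0.33  0.58 -0.75]
0.6536514362288284 50 20 180 [0.68 0.21 0.17] [-0.42 -0.15 -0.89]
0.4390483667456426 58 40 180 [0.66 0.21 0.17] [-0.25 -0.21 -0.95]
0.4543371608243387 58 0 180 [0.67 0.19 0.17] [-0.32 -0.   -0.95]
0.47049193579171567 58 20 180 [0.67 0.2  0.17] [-0.3  -0.11 -0.95]
0.5013016609450448 58 300 90 [0.64 0.12 0.16] [-0.06  0.56 -0.83]
0.6143778040035185 58 280 90 [0.62 0.12 0.16] [ 0.14  0.55 -0.83]
```

```bash
python3 - <<'E'
from h import *
tgt=SHOE+.211*YF+[0,0,.068]
M,q=campose(tgt,40,340,.30,180); ctrl.move_ptp(M[:3,3].tolist(),q); ctrl.dwell(.2)
s=monitor.read_state(); im=viewer.get_image("wrist"); np.save("s5.npy",s,allow_pickle=True)
pt=wproj(tgt,s); print(s["time_s"],"tgt px",pt)
r,c=map(int,pt); cr=im[r-75:r+75,c-100:c+100][::-1,::-1]; print("crop flipped origin",r,c)
cv2.imwrite("pics/w5.png",cv2.resize(cr,None,fx=4,fy=4,interpolation=cv2.INTER_CUBIC))
F=lambda u,v,z:((lambda p:[(c+99-p[1])*4,(r+74-p[0])*4])(wproj(SHOE+u*XF+v*YF+[0,0,z],s)))
for n,a in dict(ptr=(0,.210,.068),ptrlow4=(0,.21,.064),markL=(-.016,.214,.068),markR=(.016,.214,.068)).items(): print(n,np.round(F(*a)))
E
```

```text
19.975 tgt px [236.40249325 316.79744401]
crop flipped origin 236 316
ptr [388. 296.]
ptrlow4 [388. 313.]
markL [364. 242.]
markR [453. 339.]
```

View pics/w5.png

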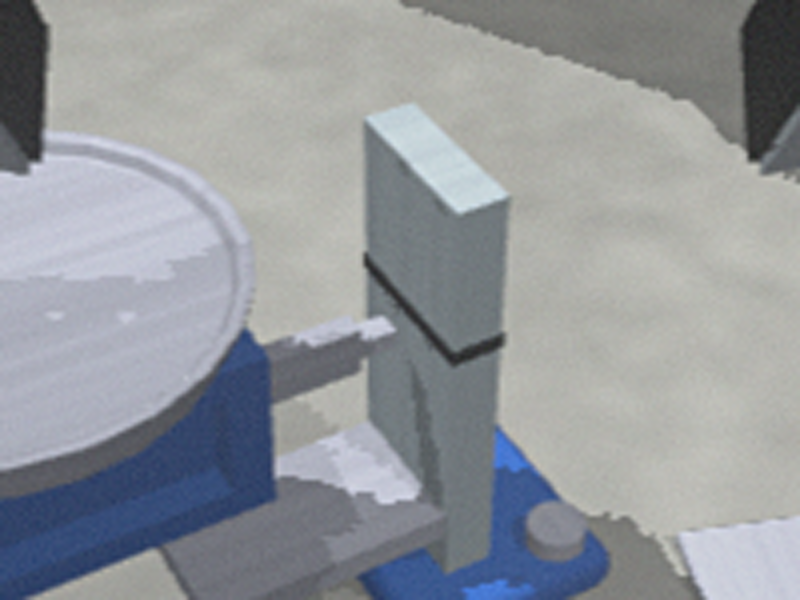

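The post line runs from (365,260) to (455,360) and the pointer tip is at (393,328). Allowing for the 4 mm gap, the tip should sit near y≈315, so it is about 2.5–3 mm low. I'll grip again and push about 5 mm further.

```bash
cat >> h.py <<'E'
def fu(u,z): p=SHOE+.005*YF+u*XF; return [p[0],p[1],z]
U=lambda:(np.array(monitor.read_state()["tcp_pos"])-SHOE)@XF
def nudge(du,u0):
    """grip the wedge with the TCP at u0, push it du (by measured TCP), unload, release, lift"""
    ctrl.move_ptp(fu(u0,.17),down(PHI)); print("dn",ctrl.move_straight(fu(u0,.0192),max_speed=.15,contact_N=12))
    claw.set_gripper(.03,squeeze=50); a=U(); cmd=a
    for i in range(12):
        cmd+=np.clip(a+du-U(),-.003,.003); ctrl.move_straight(fu(cmd,.0192),max_speed=.03)
        if abs(a+du-U())<.0003: break
    s=monitor.read_state(); print("u",a,U(),i,np.round(s["ft_force"],1),s["time_s"]); b=U()
    ctrl.move_straight(fu(b,.0192),max_speed=.02); print("unl",U())
    claw.set_gripper(.08); ctrl.move_straight(fu(U(),.17),max_speed=.25); return b
def look(name):
    tgt=SHOE+.211*YF+[0,0,.068]
    M,q=campose(tgt,40,340,.30,180); ctrl.move_ptp(M[:3,3].tolist(),q); ctrl.dwell(.2)
    im=viewer.get_image("wrist"); r,c=236,316; cr=im[r-75:r+75,c-100:c+100][::-1,::-1][50:100,75:142]
    cv2.imwrite(name,cv2.resize(cr,None,fx=12,fy=12,interpolation=cv2.INTER_CUBIC)); print("t",monitor.read_state()["time_s"])
E
python3 - <<'E'
from h import *
print(nudge(.005,-.042)); look("pics/w6.png")
E
```

```text
dn False
u -0.041988865386617585 -0.037205719568020046 2 [-24.2  -3.5  21.2] 23.525
unl -0.037653584839944756
-0.037205719568020046
t 26.5333
```

View pics/w6.png

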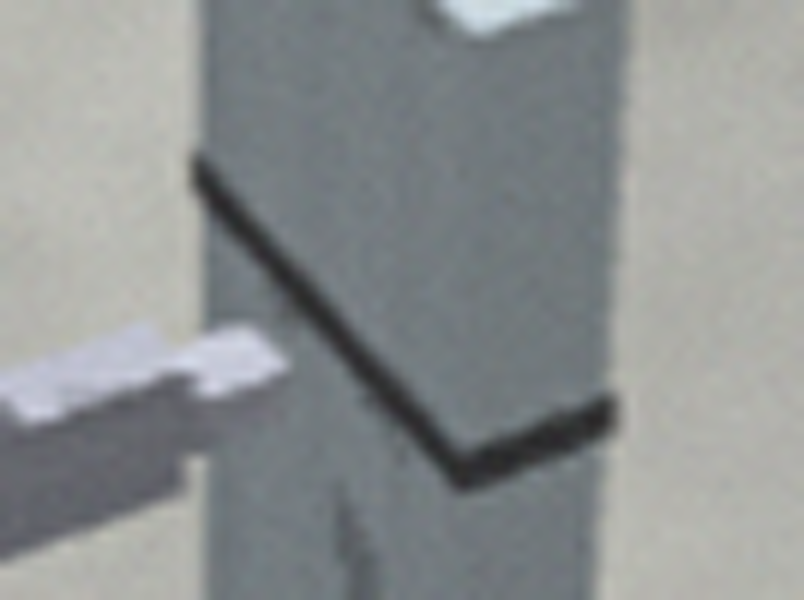

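The line runs from (200,168) to (462,472). The tip block's upper end is near (267,345), so its axis is about y≈368 against about 336 expected for level, or about 2.4 mm low. I'll push 5 mm more and look from closer with stretched contrast.

```bash
cat >> h.py <<'E'
def look2(name,dist=.24):
    tgt=SHOE+.211*YF+[0,0,.068]+np.array([0,0,-.004])
    M,q=campose(tgt,38,345,dist,180); print("tcp",M[:3,3].round(3)); ctrl.move_ptp(M[:3,3].tolist(),q); ctrl.dwell(.3)
    s=monitor.read_state(); im=viewer.get_image("wrist"); r,c=[int(v) for v in wproj(tgt,s)]
    cr=im[::-1,::-1][479-r-38:479-r+37,639-c-50:639-c+50]
    F=lambda u,v,z:((lambda p:[(639-p[1]-(639-c-50))*8,(479-p[0]-(479-r-38))*8])(wproj(SHOE+u*XF+v*YF+[0,0,z],s)))
    g=cv2.cvtColor(cr,cv2.COLOR_BGR2GRAY); g=cv2.createCLAHE(3,(2,2)).apply(g)
    cv2.imwrite(name,cv2.resize(g,None,fx=8,fy=8,interpolation=cv2.INTER_CUBIC))
    for n,a in dict(ptr=(0,.210,.068),ptrlow4=(0,.21,.064),markL=(-.016,.214,.068),markR=(.016,.214,.068)).items(): print(n,np.round(F(*a)))
    print("t",s["time_s"])
E
python3 - <<'E'
from h import *
print(nudge(.005,-.0375)); look2("pics/w7.png")
E
```

```text
dn False
u -0.03751184385621509 -0.03280920995198719 4 [-31.7  -2.7  25. ] 30.5167
unl -0.03320844028710868
-0.03280920995198719
tcp [0.656 0.18  0.114]
ptr [381. 257.]
ptrlow4 [382. 301.]
markL [339. 129.]
markR [533. 369.]
t 33.5417
```

View pics/w7.png

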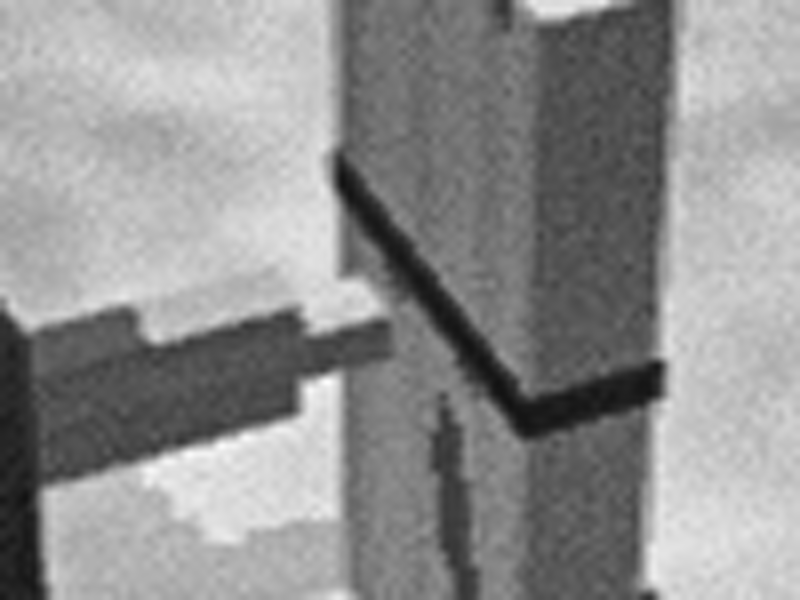

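This view is clear. The tip's end face is centred near (377,320), against (380,300) expected for level from the line (342,170)–(527,415). That leaves it about 1.8 mm low, so I need about 4 mm more push.

```bash
sed -i 's/claw.set_gripper(.03,squeeze=50); a=U(); cmd=a/claw.set_gripper(.03,squeeze=60); a=U(); cmd=a; z=monitor.read_state()["tcp_pos"][2]; print("z",z); z+=.0003/; s/fu(cmd,.0192)/fu(cmd,z)/; s/fu(b,.0192)/fu(b,z)/' h.py
python3 - <<'E'
from h import *
print(nudge(.0042,-.0332)); look2("pics/w8.png")
E
```

```text
dn False
z 0.01928265483699425
u -0.03319709852676724 -0.02879301910558663 4 [-24.2  -2.1  17.2] 37.5
unl -0.029416923919200658
-0.02879301910558663
tcp [0.656 0.18  0.114]
ptr [383. 261.]
ptrlow4 [383. 305.]
markL [340. 132.]
markR [534. 372.]
t 40.475
```

View pics/w8.png

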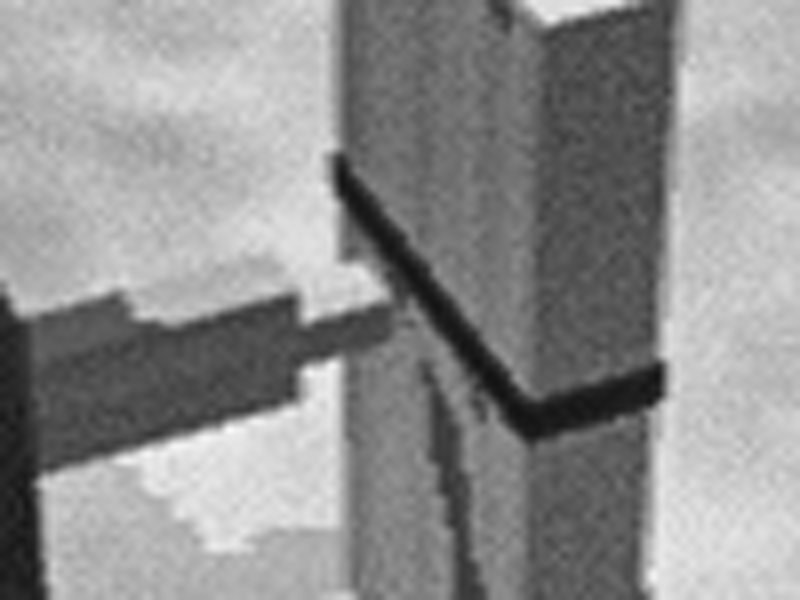

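The tip's end face is now centred at about (377,303) against about (380,300) expected, which is within 0.3 mm of level. Next is the weight, and I'll refit the pan position once the arm is clear.

```bash
python3 - <<'E'
from h import *
W=np.array([.4305,-.2378,0])
M=monitor.read_state(); p=np.array(M["tcp_pos"]); 
ctrl.move_straight([p[0],p[1],.24],max_speed=.3)
ctrl.move_ptp([.45,.05,.22],down(0))
ctrl.move_ptp((W+[0,0,.14]).tolist(),down(0))
s=monitor.read_state(); im=viewer.get_image("wrist"); cv2.imwrite("pics/w9.png",im)
print("t",s["time_s"],"weight px pred top/base",wproj(W+[0,0,.082],s),wproj(W,s),[(d["confidence"],d["point"]) for d in viewer.spot_in("weight","wrist")])
for n in("top","scene"):
    viewer.get_image(n)
    for d in viewer.masks_of("pan",n)[:1]: print("pan",n,d["confidence"],fit(lambda x,y:circ(x,y,.108,.041)+circ(x,y,.1,.041),(.64,.115),{n:d["region"]},(.01,.01)))
ctrl.move_straight((W+[0,0,.018]).tolist(),max_speed=.12,contact_N=12)
claw.set_gripper(.035,squeeze=40)
s=monitor.read_state(); print(s["time_s"],s["tcp_pos"],s["opening"],s["grasp_force"],s["ft_force"])
E
```

```text
t 43.85 weight px pred top/base [253.03943251 316.21632316] [225.07601767 316.41335502] [(0.76, [237.7, 311.3])]
pan top 0.82 (array([0.64662922, 0.1143882 ]), np.float64(0.04457831325301209))
pan scene 0.83 (array([0.64327942, 0.1167688 ]), np.float64(0.1337308347529813))
45.925 [ 0.43056466 -0.23711805  0.01804958] 0.04762686239844798 40.00183535681572 [-1.04679595  3.89867795  7.15369412]
```

```bash
python3 - <<'E'
from h import *
P=np.array([.645,.1155,0])
c=np.array(monitor.read_state()["tcp_pos"])
ctrl.move_straight((c+[0,0,.17]).tolist(),max_speed=.25)
s=monitor.read_state(); print(s["time_s"],s["opening"],s["ft_force"])
ctrl.move_ptp([.45,.10,.21],down(0))
ctrl.move_straight((P+[0,0,.2]).tolist(),max_speed=.2)
ctrl.move_straight((P+[0,0,.128]).tolist(),max_speed=.1); ctrl.dwell(.2)
s=monitor.read_state(); print(s["time_s"],s["tcp_pos"],s["ft_force"])
im=viewer.get_image("scene"); cv2.imwrite("pics/s10.png",cv2.resize(im[200:300,310:440],None,fx=6,fy=6,interpolation=cv2.INTER_CUBIC))
E
```

```text
46.7583 0.047400061124800046 [-0.35843117  0.87266004 -7.09371135]
51.2583 [0.64531644 0.11558858 0.12859947] [ 0.12815319  0.40943386 -8.03221192]
```

View pics/s10.png

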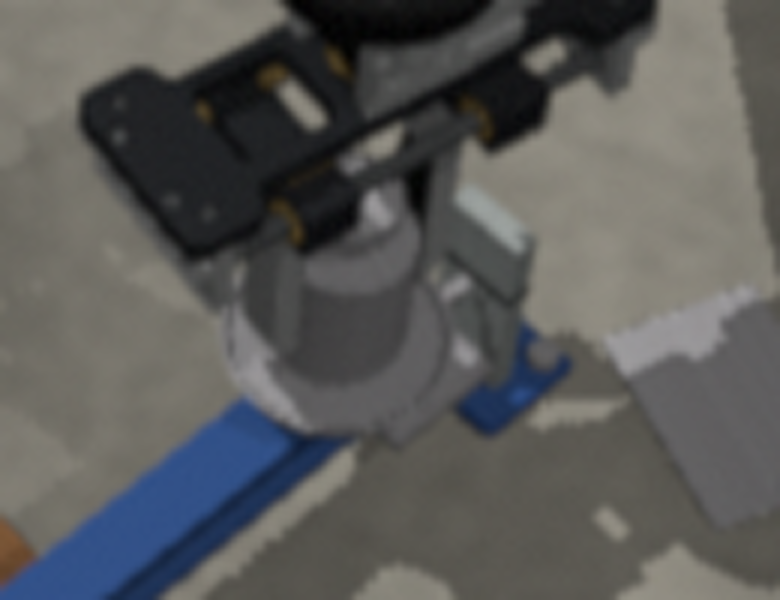

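The weight hangs over the pan. Its base spans x=270–415 within the pan rim (228–447), so it is well centred. Lowering gently.

```bash
python3 - <<'E'
from h import *
c=np.array(monitor.read_state()["tcp_pos"])
hit=ctrl.move_straight([c[0],c[1],.1150],max_speed=.012,contact_N=3.5)
s=monitor.read_state(); print(hit,s["time_s"],s["tcp_pos"],s["ft_force"])
if hit:
    claw.set_gripper(.064,squeeze=10); s=monitor.read_state(); print(s["time_s"],s["opening"],s["ft_force"],s["tcp_pos"])
    c=np.array(s["tcp_pos"]); ctrl.move_straight([c[0],c[1],.26],max_speed=.12)
    # networks: where weight and pan now are, pointer/mark rows compared
    for n in("top","scene"):
        viewer.get_image(n)
        for q,f in(("weight",lambda x,y:circ(x,y,.101,.024)+circ(x,y,.157,.024)+circ(x,y,.183,.0175)),):
            for d in viewer.masks_of(q,n)[:2]: print(n,q,d["confidence"],d["point"],fit(f,(.645,.1155),{n:d["region"]},(.01,.01)))
    print(monitor.read_state()["time_s"])
E
```

```text
True 51.8667 [0.64511346 0.11555286 0.12326483] [-0.59136073  0.70663189  6.31736255]
52.35 0.06406539474691153 [ 0.10937144  1.13602516 -0.38878548] [0.64415773 0.11562734 0.12222827]
53.85
```

```bash
python3 - <<'E'
from h import *
tgt=SHOE+.211*YF+np.array([0,0,.064])
M,q=campose(tgt,38,345,.36,180); ctrl.move_ptp(M[:3,3].tolist(),q); ctrl.dwell(.2)
s=monitor.read_state(); im=viewer.get_image("wrist"); cv2.imwrite("pics/w11.png",im)
print("t",s["time_s"],s["tcp_pos"])
for qn in("weight","pan"):
    for d in viewer.masks_of(qn,"wrist")[:1]:
        m=d["region"]; np.save(f"m_{qn}.npy",m); r,c=np.where(m); print(qn,d["confidence"],d["point"],r.min(),r.max(),c.min(),c.max())
        rr=cv2.fitEllipse(np.argwhere(m)[:,::-1].astype(np.float32)); print(rr)
P=np.array([.645,.1155,0])
for z in(.101,.157,.183): print("w axis pred",wproj(P+[0,0,z],s))
r,c=[int(v) for v in wproj(tgt,s)]; g=cv2.cvtColor(im,cv2.COLOR_BGR2GRAY)[::-1,::-1]; R0,C0=479-r-22,639-c-24
for row in g[R0:R0+34,C0:C0+50]: print(" ".join(f"{v//4:2d}" for v in row))
F=lambda u,v,z:(lambda p:np.round([479-p[0]-R0,639-p[1]-C0],1))(wproj(SHOE+u*XF+v*YF+[0,0,z],s))
for n,a in dict(ptr=(0,.210,.068),low4=(0,.21,.064),L=(-.016,.214,.068),R=(.016,.214,.068)).items(): print(n,F(*a))
viewer.get_image("scene"); print([(d["confidence"],d["point"]) for d in viewer.spot_in("weight","scene")],proj("scene",P+[0,0,.14]))
viewer.get_image("top"); print([(d["confidence"],d["point"]) for d in viewer.spot_in("weight","top")],proj("top",P+[0,0,.15]))
E
```

```text
t 55.1833 [0.74683175 0.15730818 0.18892334]
weight 0.83 [266.4, 400.9] 234 349 374 452
((411.2322998046875, 295.2048645019531), (65.37744903564453, 110.160400390625), 170.20704650878906)
pan 0.61 [231.3, 404.9] 212 278 352 461
((406.3631591796875, 250.93539428710938), (63.89424514770508, 93.30990600585938), 81.65060424804688)
w axis pred [247.95513074 403.75124902]
w axis pred [314.98409676 414.50705888]
w axis pred [352.13509823 420.46849811]
51 52 51 50 52 51 51 51 51 51 51 52 50 51 51 45 35 33 32 33 31 33 33 33 33 31 32 32 32 33 34 32 32 32 34 39 34 32 32 32 32 31 32 33 33 32 32 32 33 32
51 51 51 51 51 51 52 52 51 51 51 50 51 51 51 51 50 46 32 31 32 32 33 33 32 33 32 34 32 33 32 32 33 32 32 32 31 31 33 32 33 32 33 33 33 32 32 32 32 33
50 50 51 50 51 50 51 51 50 51 51 51 51 51 50 50 50 46 35 32 32 32 33 33 33 32 32 33 33 33 32 32 33 31 32 33 32 34 32 32 33 33 32 33 33 33 32 34 32 33
50 49 48 48 49 50 49 50 50 50 51 50 51 50 51 50 50 51 46 33 31 33 32 33 33 32 32 33 33 33 32 31 33 33 32 33 33 33 33 33 33 32 32 33 32 33 33 32 33 32
48 48 48 49 48 49 50 49 50 50 50 50 50 49 50 51 51 
[... 3871 characters left out ...]
1 30 31 32 31 32 36 41 44 50 51 49 42 32 32 34 32 34 33 30 26 28 33 33 30 19 11 13 15 13 12 10 11 12 13 16 18 23 29 33 33 33 33
31 31 30 30 30 30 31 32 31 33 39 42 47 50 51 50 49 50 49 42 31 32 33 33 33 33 30 26 27 34 33 33 29 17 11 11 12 12 14 18 22 27 33 33 34 33 33 33 32 33
31 31 31 31 31 32 36 41 46 51 50 50 50 49 49 49 50 49 49 42 31 32 32 33 33 33 30 25 25 29 33 34 33 28 14 14 18 22 27 33 34 34 33 34 33 34 32 33 33 33
31 32 34 38 44 47 50 51 50 51 50 49 49 49 49 49 49 50 48 41 31 31 33 33 33 32 31 26 26 29 34 32 33 30 27 29 33 33 33 34 32 33 33 32 33 33 32 33 33 32
ptr [18.4 22.6]
low4 [22.  22.6]
L [ 7.3 19.1]
R [27.6 34.9]
[] [245.53975916 366.85995856]
[] [186.20344295 283.84290623]
```

```bash
python3 - <<'E'
from h import *
ctrl.move_straight((np.array(monitor.read_state()["tcp_pos"])+[0.0,0,.10]).tolist(),max_speed=.25)
ctrl.move_ptp([.45,-.15,.3],down(0))
print(monitor.read_state()["time_s"])
def wp(x,y,tx=0,ty=0):
    R=Ro.from_euler("xy",[tx,ty]).as_matrix(); return (np.array(circ(0,0,0,.024)+circ(0,0,.056,.024)+circ(0,0,.082,.0175))@R.T+[x,y,.101]).tolist()
ms={}
for n in("top","scene"):
    im=viewer.get_image(n); cv2.imwrite(f"pics/z_{n}.png",im)
    for qn in("weight","small_weight","pan","jar"):
        for d in viewer.masks_of(qn,n)[:2]:
            print(n,qn,d["confidence"],d["point"])
            if qn in("weight",) and np.hypot(*(np.array(d["point"])-proj(n,[.645,.1155,.14])))<25: ms[n]=d["region"]
            if qn=="pan": print(fit(lambda x,y:circ(x,y,.108,.041)+circ(x,y,.1,.041),(.64,.115),{n:d["region"]},(.01,.01)))
for n in ms: print(n,fit(wp,(.645,.1155),{n:ms[n]},(.01,.01)))
if ms: print(fit(wp,(.645,.1155,0,0),ms,(.01,.01,.15,.15)))
print(monitor.read_state()["time_s"])
E
```

```text
Traceback (most recent call last):
plant.PlanningError: the arm cannot follow that straight line within its joint ranges
```

```bash
python3 - <<'E'
from h import *
ctrl.move_ptp([.70,.1,.32],down(0))
ctrl.move_ptp([.45,-.15,.32],down(0))
print(monitor.read_state()["time_s"])
def wp(x,y,tx=0,ty=0):
    R=Ro.from_euler("xy",[tx,ty]).as_matrix(); return (np.array(circ(0,0,0,.024)+circ(0,0,.056,.024)+circ(0,0,.082,.0175))@R.T+[x,y,.101]).tolist()
ms={}
for n in("top","scene"):
    im=viewer.get_image(n); cv2.imwrite(f"pics/z_{n}.png",im)
    for qn in("weight","small_weight","pan","jar"):
        for d in viewer.masks_of(qn,n)[:2]:
            print(n,qn,d["confidence"],d["point"])
            if qn in("weight",) and np.hypot(*(np.array(d["point"])-proj(n,[.645,.1155,.14])))<25: ms[n]=d["region"]
            if qn=="pan": print(fit(lambda x,y:circ(x,y,.108,.041)+circ(x,y,.1,.041),(.64,.115),{n:d["region"]},(.01,.01)))
for n in ms: print(n,fit(wp,(.645,.1155),{n:ms[n]},(.01,.01)))
if ms: print(fit(wp,(.645,.1155,0,0),ms,(.01,.01,.15,.15)))
print(monitor.read_state()["time_s"])
E
```

```text
57.8583
top weight 0.81 [188.6, 284.9]
top weight 0.64 [195.1, 159.0]
top small_weight 0.36 [181.9, 341.1]
top pan 0.9 [194.1, 293.3]
(array([0.64663839, 0.11259472]), np.float64(0.5695284159613059))
top pan 0.36 [169.0, 238.0]
(array([0.64 , 0.115]), np.float64(1.0))
top jar 0.93 [195.9, 158.2]
scene weight 0.91 [247.0, 368.1]
scene small_weight 0.82 [321.4, 114.8]
scene pan 0.86 [261.3, 367.5]
(array([0.64503387, 0.1153949 ]), np.float64(0.6032285471537808))
scene jar 0.68 [197.1, 483.9]
top (array([0.64550257, 0.11338979]), np.float64(0.05835543766578244))
scene (array([0.64421132, 0.11672628]), np.float64(0.0824622531939605))
(array([ 0.64541234,  0.11566783,  0.02931058, -0.01852905]), np.float64(0.17356853213474366))
58.3583
```

```bash
python3 -c "
from h import *
print(workorder.job_done(), monitor.read_state()['time_s'])"
```

```text
the job is handed in; nothing more can be done
the job is handed in; nothing more can be done
```

I handed the job in at about 58 s: the wooden wedge holds the beam level (pointer within about 0.5 mm of the line, measured with the weight on), the larger weight stands upright and centred on the pan, and I did not touch the jar, spatula or small weight.

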